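# Scrub a diverter valve and fit its keyed stem

## Robot

A 6-joint arm with a two-finger parallel gripper is mounted at the origin on the work surface. World frame = base frame: x ahead of the robot, y to its left, z up, the work surface at z = 0. Lengths are in mm, angles in rad, forces in N, time in s.
With the tool pointing down it reaches from about 250 to 725 mm from the base axis. Payload 9.7 kg.
Tool frame: the origin (TCP) lies at the very end of the fingers, on their centre line; the grasp point (between the pads) lies 19 mm behind it; z points along the fingers, y is the direction in which the jaws open and shut (so a half turn about z gives the same grasp; the last joint's range is limited). The gripper opens to 85 mm and grips with 20 to 120 N. Pads are 22 mm wide; open, the fingers measure 114 mm over their backs; the gripper's body (76 mm by 85 mm) begins 54 mm behind the grasp point. The pads swing forward as they close: fully open they stand 13 mm farther back than shut.
Start: joints at [1.334, 0.087, 0.176, 1.66, 0, 1.571], TCP at [129.024, 534.649, 231.284] pointing down, gripper open.
Joint ranges: [-3.13, 3.13], [-0.85, 1.81], [-1.15, 1.24], [-2.2, 2.28], [-1.44, 1.52], [-3.14, 3.14]. Speed limits (rad/s): [2.22, 2.22, 2.57, 3.14, 3.14, 3.14].

## Interface

Orientations are given as a 3x3 rotation matrix whose columns are the frame's x, y, z axes.
In Python, from plant import robot, optics gives the robot as it stands. The module is installed in compiled form; this text tells all that it offers.
- The arm moves only by the tool apply_moves, never from a script. Its arguments are lists of equal length, an entry for each row: "xyz": the shift along the world's x, y, z in mm, a list of three; "delta_rot": the turn, a rotation vector about the world's x, y, z in degrees, a list of three. In form: {"xyz": [[dx, dy, dz], ...], "delta_rot": [[rx, ry, rz], ...]}. A call has 1 to 8 rows; each row is the pose to reach, as a shift and turn from the pose measured when the call began; what a row does not reach only later rows make up. A row lasts 1/12 s, in which the tool goes at most 41.7 mm and 7.16 degrees, less where a joint would pass 70% of its speed; a pose out of reach is approached as far as the arm can. A call with a gripper value outside its range is refused whole. "claw" is the gripper's target within -1 to 1 (shut at 1, half-way at 0, fully open at -1), set as the call begins (left out, the last holds). The fingers move at their own pace and stop on an object; "squeeze" is the grip in N (left out, the last holds). Time passes only in rows, so rows that repeat a pose let the fingers close. It gives the time, the measured TCP pose, the force and the opening at its end, in the units of the state.
- robot.sense(): the state, without advancing time (a new reading comes with each control period).
- optics.camera(name): name is "scene" or "top" or "wrist"; returns (picture, depth): 400x640x3 uint8, red, green, blue; 400x640 float32, mm along the optical axis (not along the pixel's ray), 0 where there is no reading.
- optics.get_calibration(name): a dict with "K" (3x3 intrinsics, pixels), "k1" (the pictures are not rectified: a ray, as slopes to the right and down, at radius r is drawn at 1 + k1 r^2 times it, then the intrinsics apply), "R" (3x3) and "t" (3): a world point X has camera coordinates R X + t; the wrist camera has in their place "mount" (4x4, takes a point from camera to tool coordinates, whose origin is the TCP and whose axes are the flange's). Camera axes: x right, y down, z forward; pixel columns grow to the right and rows downward; lengths in mm; the calibration is good to about 2 mm. A picture is of the moment at which its call begins: read the wrist's pose just before it. get_calibration takes no time and is no camera call.
- robot.sign_off(): hands the job in, once; it reports no verdict.
The state is a dict: "time": time; "joint_positions": joint angles; "dq": joint speeds; "joint_torque": joint torques, N m; "tool_pos": TCP position; "eef_rot": TCP orientation; "force": force on the tool from outside, world axes, zero at the start; "moment": the same for the moment, N m; "width": finger opening in mm.
Only numpy, scipy, OpenCV 4.12 (cv2) and the standard library are available. Lean on these libraries where they do the work, as an engineer would, in place of code of your own. Each camera call takes 0.05 s, during which the arm holds its last target.

## Task

Service the pool diverter valve on the bench: scrub out its open pot with the bottle brush, two full strokes right down to the pot's floor lifting it most of the way up to the rim between them, then stand the brush back in its steel holder. After that, take the stem with the pointed lever handle (not the round-knobbed one) from the wooden rack, turn it until its key matches the keyway in the pot's floor, thread it through until its collar sits fully home on the floor, and leave it standing there. Leave the other things on the bench where they are.

Things in the scene. Friction and masses are not known exactly. Their poses are not given: they have to be found in the camera images.
- valve: Diverter valve fixed to the bench: an upright grey plastic pot, origin at the centre of its underside. Inner diameter 92 mm, outer 104, rim 90 above the bench, inside floor 40 above the bench. Pipe stubs of 42 diameter stick out low on its +y, -y and -x sides to 74 mm from the axis (top of stubs 51 above the bench). A lug 10 mm wide on the rim, top at 96, marks its +x side.
- hub_top (a point): Centre of the keyed hole in the pot's floor, at the floor's upper face, 40 mm above the bench. The floor is 22 mm thick here (brass out to 24 mm from the axis), free space below it. Hole: round, 20.6 mm diameter, plus a keyway 8.6 wide that runs out to 15 mm from the axis along +x of this point (the lug's side). z is up.
- stem_grip (a point): Centre of the lever handle of the loose keyed stem (about 160 g), upright in the rack, this point 129 mm above the bench (124 once fitted). Handle: black bar 16 mm wide (y), 18 high (z), 50 long (x -25 to +25), with a narrower end, 10 wide, on to x = +45: the pointer. Stem axis is z; its tip is 118 below this point.
- stem_collar (a point): Centre of the underside of the keyed stem's collar (40 mm diameter, 6 thick), 84 below stem_grip; same axes. It rests on the rack's top at the start; fitted, it meets hub_top with both x axes the same way. Above it the stem is 14 mm thick, up to the handle.
- stem_tip (a point): Lower end of the keyed stem, 34 mm below the collar's underside. The shaft here is round, 18 mm diameter, its last 7 mm tapering to 12. A key 6 mm wide stands out to 13.5 mm from the axis on the +x side (the pointer's side), from 9 mm above this point up to the collar.
- brush_grip (a point): Centre of the brush's round wooden handle (20 mm diameter, along z, 40 mm below to 40 above this point). The brush (loose, rigid, about 80 g) stands upright in its holder, this point 128 mm above the bench.
- brush_tip (a point): Centre of the flat lower end of the brush, 123 mm below brush_grip; z up along the brush. The white head is 34 mm in diameter and takes the lowest 50 mm, above it is a 7 mm rod.
- holder_in (a point): Centre of the inner floor of the brush holder, a steel cup fixed to the bench: inner diameter 43 mm, outer 52, rim 55 mm above this point, which is 5 mm above the bench.
- rack: Wooden rack fixed to the bench, 180 x 60 x 45 mm, long along its x; origin at the centre of its underside. Two round holes of 31 mm diameter, 40 mm deep, at x = -55 and +55 mm; the keyed stem stands in one, the spare stem in the other.
- spare_knob (a point): Centre of the round knob (44 mm diameter, 20 mm high) of the spare stem without a key, which stays in the rack; 129 mm above the bench.
- coupling_c (a point): Centre of a loose white pipe coupling, an upright tube 42 mm in diameter and 45 mm high; a bystander.
- tee_c (a point): Centre of the foot of a loose white pipe tee, 60 mm long, 34 wide, 55 high; on the bench; a bystander.
- jar_c (a point): Centre of a loose jar, 40 mm in diameter, 50 mm high; a bystander.
- bottle_c (a point): Centre of a loose bottle, 60 mm in diameter, 170 mm high; a bystander.
- impeller_c (a point): Centre of the underside of a loose black impeller, 80 mm in diameter, 26 mm high; on the bench; a bystander.
- screwdriver_grip (a point): Handle of a loose screwdriver 170 mm long lying on the bench, a bystander.

How it is judged (in metres and radians):
On the way, in this order (a step that is already met when the one before it is completed fails the run):
1. the brush is lowered inside the pot to its floor (z of brush_tip in the frame of hub_top below 0.015 m and horizontal distance between brush_tip and hub_top below 0.035 m), for 0.1 s.
2. the brush is lifted most of the way up to the rim, 35 mm or more over the floor (z of brush_tip in the frame of hub_top above 0.035 m), for 0.05 s.
3. the brush is lowered to the pot's floor a second time (all of step 1), for 0.1 s.
4. the brush stands in its holder again (horizontal distance between brush_tip and holder_in below 0.01 m and z of brush_tip in the frame of holder_in below 0.008 m and angle between brush_tip's own z axis and vertical below 0.15 rad), for 0.2 s.
5. the keyed stem is threaded through the floor, its collar home (horizontal distance between stem_collar and hub_top below 0.004 m and z of stem_collar in the frame of hub_top between -0.005 and 0.005 m and angle between the x axis of stem_collar and the x axis of hub_top, either way round below 0.2 rad and angle between stem_collar's own z axis and vertical below 0.1 rad), for 0.2 s.
At the end, for the whole second after the job is handed in: Keyed stem released and at rest in the valve: collar within 5 mm of the hub top in height, 4 mm sideways, key within 0.2 rad of the keyway, tilt under 0.1 rad. Brush at rest in its holder: lower end within 8 mm of its floor in height, 10 mm sideways, tilt under 0.15 rad (all of step 4 and all of step 5 and linear speed of each of stem, brush below 0.02 m/s and contact force between the fingers and stem below 0.1 N); the robot touches nothing.
It fails at once if the spare stem is moved by more than 30 mm (distance of spare_knob from where it was at the start of the episode above 0.03 m).
It fails at once if another loose thing on the bench is moved by more than 30 mm (distance of any of coupling_c, tee_c, jar_c, bottle_c, impeller_c, screwdriver_grip from where it was at the start of the episode above 0.03 m).
It also fails if it takes over 72 s, if anything falls off the work surface, if the arm or the gripper's body presses on something with over 40 N, if the wrist force passes 120 N, or if a joint passes its speed limit or range.

## Working session

There is one attempt and no reset: what is moved stays moved. The work goes in short steps, Python scripts to look and compute and a tool call to move; the robot and the scene stay as the last step left them, time stands still between calls to the robot, and variables do not carry over. Pictures are saved under pics/ and viewed, and the job is handed in when it is done.

Besides the shell and the picture viewer there is one more tool, called by a JSON object that holds its "method" and its "body". apply_moves: Moves the arm, as the interface text tells. Its arguments: {"type":"object","properties":{"xyz":{"type":"array","items":{"type":"array","items":{"type":"number"}}},"delta_rot":{"type":"array","items":{"type":"array","items":{"type":"number"}}},"claw":{"type":"number"},"squeeze":{"type":"number"}},"required":["xyz","delta_rot"]}

```bash
mkdir -p pics; cat > h.py <<'E'
import numpy as np, cv2
from plant import robot, optics
def grab(n,tag):
    s=robot.sense(); p,d=optics.camera(n)
    np.savez(f'{tag}.npz',p=p,d=d,pos=s['tool_pos'],R=s['eef_rot'])
    cv2.imwrite(f'pics/{tag}.png',p[:,:,::-1]); return p,d,s
def world(n,tag,u,v,d=None):
    """pixel(s) -> world using depth"""
    z=np.load(f'{tag}.npz'); c=optics.get_calibration(n); K=np.array(c['K'])
    u=np.atleast_1d(u).astype(float);v=np.atleast_1d(v).astype(float)
    dd=z['d'][v.astype(int),u.astype(int)] if d is None else np.broadcast_to(d,u.shape)
    pts=cv2.undistortPoints(np.stack([u,v],1)[:,None],K,np.array([c['k1'],0,0,0.]))[:,0]
    X=np.c_[pts*dd[:,None],dd]
    if 'R' in c: return (X-np.array(c['t']))@np.array(c['R'])
    M=np.array(c['mount']); Y=X@M[:3,:3].T+M[:3,3]
    return Y@np.array(z['R']).T+z['pos']
E
python3 - <<'E'
from h import *
np.set_printoptions(precision=3,suppress=True)
for n in ['scene','top']: grab(n,n+'0')
for n in ['scene','top','wrist']: print(n,optics.get_calibration(n))
print(robot.sense())
E
```

```text
scene {'K': array([[507.198,   0.   , 313.514],
       [  0.   , 507.198, 186.356],
       [  0.   ,   0.   ,   1.   ]]), 'k1': 0.03066296381797712, 'R': array([[ 0.612,  0.791, -0.014],
       [ 0.641, -0.506, -0.576],
       [-0.463,  0.344, -0.817]]), 't': array([-369.658, -322.822, 1524.563])}
top {'K': array([[380.251,   0.   , 317.453],
       [  0.   , 380.251, 198.405],
       [  0.   ,   0.   ,   1.   ]]), 'k1': -0.008568706656041026, 'R': array([[-0.008, -1.   ,  0.022],
       [-0.986,  0.005, -0.167],
       [ 0.167, -0.023, -0.986]]), 't': array([-15.972, 590.612, 977.73 ])}
wrist {'K': array([[345.587,   0.   , 325.387],
       [  0.   , 345.587, 192.112],
       [  0.   ,   0.   ,   1.   ]]), 'k1': -0.01097949377807545, 'mount': array([[  -0.   ,   -0.954,   -0.301,   76.817],
       [   1.   ,    0.   ,   -0.001,   -0.387],
       [   0.001,   -0.301,    0.954, -143.517],
       [   0.   ,    0.   ,    0.   ,    1.   ]])}
{'time': 0.1, 'joint_positions': array([ 1.334,  0.087,  0.175,  1.66 , -0.   ,  1.571]), 'dq': array([ 0.001,  0.   ,  0.003,  0.   ,  0.001, -0.001]), 'joint_torque': array([ -0.   , -52.156,  46.565,   0.016,  -0.   ,   0.   ]), 'tool_pos': array([128.978, 534.465, 230.655]), 'eef_rot': array([[-0.972,  0.235, -0.   ],
       [ 0.235,  0.972, -0.001],
       [-0.   , -0.001, -1.   ]]), 'force': array([ 0.044, -0.938, -0.393]), 'moment': array([ 0.017, -0.007,  0.007]), 'width': 85.43593536934559}
```

View pics/scene0.png

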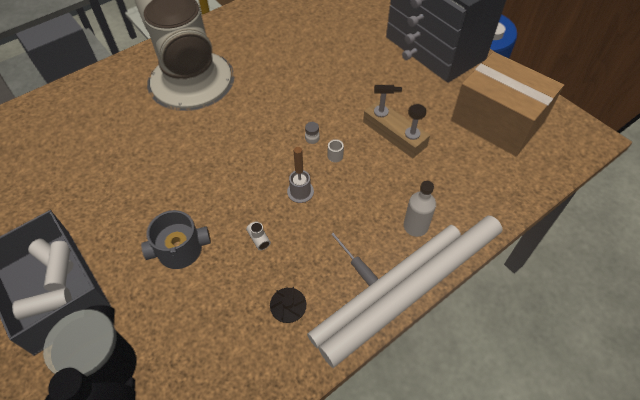

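View pics/top0.png

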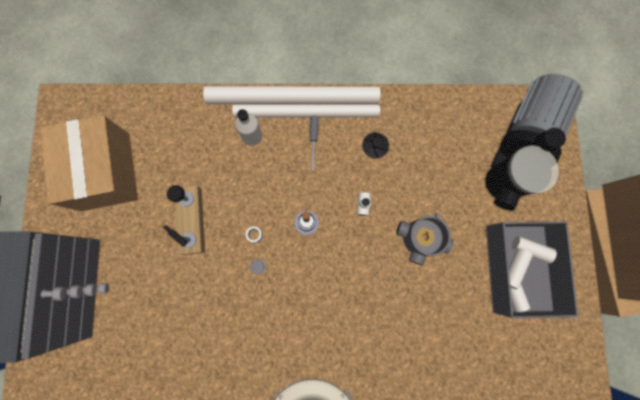

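```bash
python3 - <<'E'
from h import *
a=cv2.imread('pics/scene0.png');b=cv2.imread('pics/top0.png')
def crop(im,x,y,w,h,s): return cv2.resize(im[y:y+h,x:x+w],None,fx=s,fy=s,interpolation=cv2.INTER_CUBIC)
cv2.imwrite('pics/c1.png',crop(b,150,110,320,170,2.5))
cv2.imwrite('pics/c2.png',np.hstack([crop(a,355,70,90,90,4.4),crop(a,130,200,90,90,4.4)]))
cv2.imwrite('pics/c3.png',np.hstack([crop(b,155,175,60,85,6),crop(b,385,200,75,70,7)[:510] if 0 else cv2.resize(crop(b,390,200,70,85,6),None,fx=1,fy=1)]))
E
```

```text
(no output)
```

View pics/c1.png

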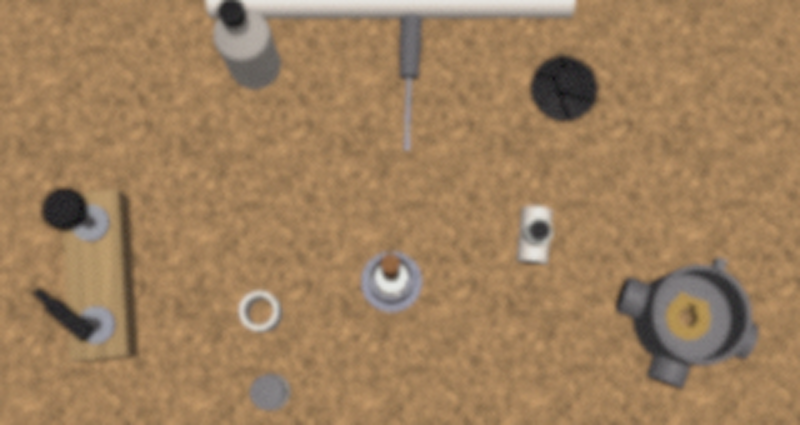

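View pics/c2.png

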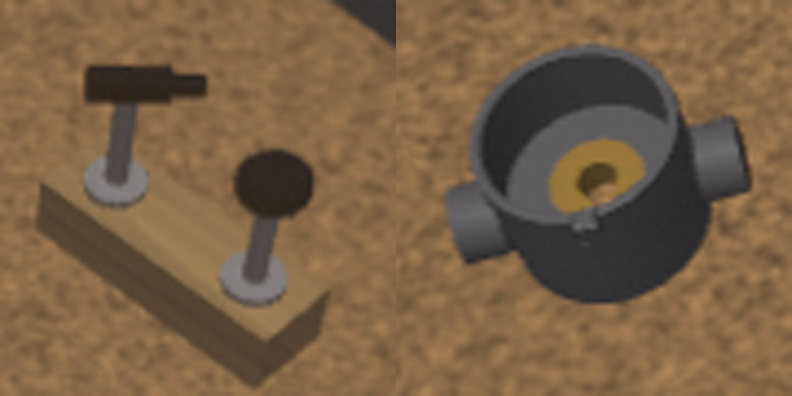

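View pics/c3.png

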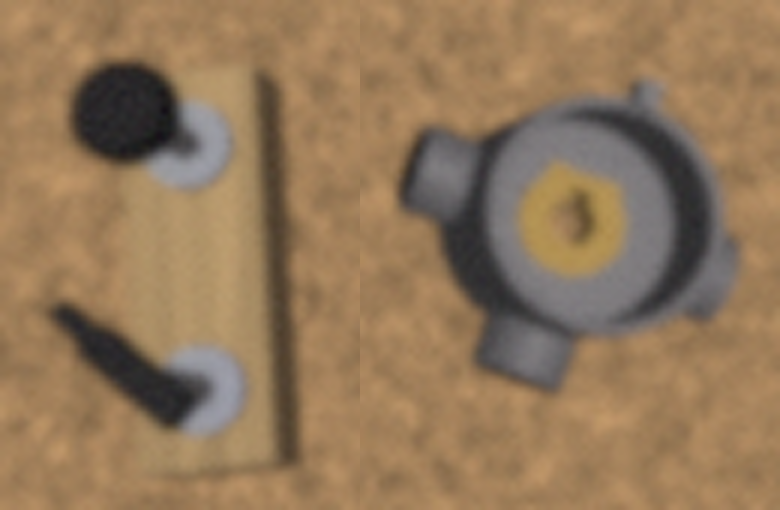

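```bash
cat >> h.py <<'E'
def ray(n,tag,u,v,zp):
    """intersect pixel ray with plane z=zp"""
    A=world(n,tag,u,v,100.);B=world(n,tag,u,v,1000.)
    t=(zp-A[:,2])/(B[:,2]-A[:,2]); return A+t[:,None]*(B-A)
def cloud(n,tag):
    v,u=np.mgrid[:400,:640]; return world(n,tag,u.ravel(),v.ravel())
def circ(xy):
    A=np.c_[2*xy,np.ones(len(xy))]; s=np.linalg.lstsq(A,(xy**2).sum(1),rcond=None)[0]
    return s[:2],np.sqrt(s[2]+s[:2]@s[:2])
E
python3 - <<'E'
from h import *
np.set_printoptions(precision=1,suppress=True)
T='top','top0'
print('spare collar',ray(*T,186.3,199.2,51),'key collar',ray(*T,188.3,240,51))
print('lever tip,back',ray(*T,[164.7,183.7],[227,244.2],138))
print('knob',ray(*T,175.7,193.7,139))
print('brush top, ',ray(*T,[150+390/2.5],[110+266/2.5],168), 'holder',ray(*T,[150+391/2.5],[110+281/2.5],60))
print('hub',ray(*T,390+572/6,200+218/6,40),'lug',ray(*T,390+647/6,200+92/6,96))
for n in ['top','scene']:
    C=cloud(n,n+'0'); z=C[:,2]
    print(n,'table z',np.median(z[(abs(C[:,0]-400)<60)&(abs(C[:,1])<300)]))
    for nm,lo,hi,c,r in [('handle',115,145,(430,320),75),('knob',125,145,(520,340),50),('brush',100,175,(470,20),60),('rim',80,93,(430,-260),80),('lug',93,105,(430,-260),80),('bottle',60,190,(690,180),90)]:
        m=(z>lo)&(z<hi)&(np.hypot(C[:,0]-c[0],C[:,1]-c[1])<r)
        P=C[m]; 
        if len(P)>5:
            mm=P.mean(0); w,V=np.linalg.eigh(np.cov(P[:,:2].T)); print(n,nm,len(P),mm,P.min(0),P.max(0),V[:,1], circ(P[:,:2]) if nm=='rim' else '')
E
```

```text
spare collar [[589.8 331.9  51. ]] key collar [[480.8 321.4  51. ]]
lever tip,back [[507.1 352.4 138. ]
 [465.5 304.6 138. ]]
knob [[588.7 329.9 139. ]]
brush top,  [[527.4  10.4 168. ]] holder [[524.5  10.2  60. ]]
hub [[ 485.6 -475.1   40. ]] lug [[ 536.  -486.2   96. ]]
top table z 1.061978433920876
top handle 174 [481.7 321.6 137.1] [461.2 299.6 121.4] [502.6 350.  142.7] [0.6 0.8] 
top knob 142 [493.3 333.8 136.9] [475.4 309.1 125.8] [570.  357.9 142.5] [-0.8 -0.7] 
top brush 42 [524.5  11.4 152.8] [521.2   3.3 106.9] [528.6  20.6 171.3] [0.1 1. ] 
top rim 141 [ 461.4 -283.2   88.8] [ 435.8 -336.6   80.1] [ 507.8 -257.5   92.9] [0.6 0.8] (array([ 484.9, -307.5]), np.float64(47.92271211974614))
top lug 7 [ 449.7 -289.3   93.9] [ 438.5 -337.5   93. ] [ 479.2 -262.3   94.9] [0.4 0.9] 
top bottle 364 [765.  166.  114.8] [751.9 140.3  60.1] [779.7 193.9 173.2] [0.1 1. ] 
scene table z -0.10918781013852091
scene handle 178 [486.5 319.8 132.6] [464.5 298.3 115. ] [503.2 348.7 142.6] [0.6 0.8] 
scene knob 151 [495.7 331.3 134. ] [474.6 307.4 125.2] [516.6 358.7 140.7] [0.6 0.8] 
scene brush 8 [526.7  11.3 160.7] [523.8   5.  115.5] [528.9  17.1 168.9] [0.2 1. ] 
scene rim 208 [ 457.8 -289.5   87.4] [ 437.2 -337.9   80.1] [ 508.6 -257.    93. ] [0.6 0.8] (array([ 489.2, -308. ]), np.float64(48.15263255482187))
scene bottle 105 [769.8 156.6 122.5] [758.6 142.1  60.2] [779.5 177.7 173. ] [0.2 1. ]
```

```bash
python3 - <<'E'
from h import *
np.set_printoptions(precision=1,suppress=True)
T='top','top0'
print('hub',ray(*T,390+212/6,200+218/6,40),'lug',ray(*T,390+287/6,200+92/6,96))
for n in ['top','scene']:
    C=cloud(n,n+'0'); z=C[:,2]
    m=(z>84)&(z<93)&(np.hypot(C[:,0]-487,C[:,1]+308)<62)
    print(n,m.sum(),circ(C[m][:,:2]))
    m=(z>91)&(z<110)&(np.hypot(C[:,0]-487,C[:,1]+308)<70); print(C[m])
    for nm,c,r in [('tee',(555,-125),60),('coup',(500,130),45),('holder',(525,10),40),('jar',(435,120),60)]:
        m=(z>8)&(np.hypot(C[:,0]-c[0],C[:,1]-c[1])<r);P=C[m]
        print(nm,len(P),P.mean(0) if len(P) else '',P.min(0),P.max(0))
E
```

```text
hub [[ 486.9 -310.9   40. ]] lug [[ 536.9 -329.2   96. ]]
top 305 (array([ 486. , -308.8]), np.float64(49.00191110638367))
[[ 543.2 -327.9   94.5]
 [ 542.8 -329.4   97.6]
 [ 540.8 -325.8   92.6]
 [ 540.7 -328.2   93.2]
 [ 540.4 -329.9   95.6]
 [ 539.9 -331.3   99.3]
 [ 540.4 -335.2   95.4]
 [ 538.1 -325.2   93.6]
 [ 537.7 -326.7   96.9]
 [ 537.8 -329.6   96.2]
 [ 537.9 -332.6   94.9]
 [ 537.6 -334.4   97.4]
 [ 535.8 -302.    92.5]
 [ 535.4 -303.8   95.1]
 [ 535.7 -312.4   92.5]
 [ 535.6 -314.7   93.6]
 [ 535.8 -323.3   91.3]
 [ 535.1 -324.    96.9]
 [ 535.3 -327.2   95.1]
 [ 535.1 -329.4   96.4]
 [ 535.2 -332.2   95.7]
 [ 533.4 -297.1   91.1]
 [ 533.3 -302.1   91.8]
 [ 533.2 -309.8   92. ]
 [ 533.3 -312.7   91.2]
 [ 533.  -322.6   92.9]
 [ 532.6 -324.1   96.1]
 [ 532.8 -327.4   94. ]
 [ 532.7 -329.6   95.3]
 [ 532.6 -331.9   96.2]
 [ 530.6 -291.3   92.5]
 [ 530.7 -299.5   91.3]
 [ 530.4 -324.9   93.1]
 [ 530.4 -333.2   92. ]
 [ 527.8 -332.8   92.7]
 [ 525.6 -283.5   91.4]
 [ 525.3 -332.9   91.9]
 [ 525.3 -338.4   91. ]
 [ 523.  -275.4   91.8]
 [ 522.8 -277.5   93.7]
 [ 520.2 -274.6  
[... 3521 characters left out ...]
 91.7]
 [ 529.8 -339.6   91.9]
 [ 530.6 -337.9   91. ]
 [ 540.2 -331.6   97.9]
 [ 541.5 -329.9   97.8]
 [ 542.  -328.2   96.5]
 [ 544.1 -326.6   97.7]
 [ 545.8 -325.    98.4]
 [ 540.4 -332.6   94.9]
 [ 543.3 -331.1   97.4]
 [ 542.3 -329.1   93.6]
 [ 545.2 -327.6   96.2]
 [ 547.1 -326.    97.1]
 [ 543.5 -333.8   96.3]
 [ 545.  -332.2   96.7]
 [ 544.2 -330.3   93.3]
 [ 547.3 -327.    94. ]
 [ 547.  -325.1   91.4]]
tee 328 [ 586.7 -150.4   39.4] [ 549.8 -165.7    9.6] [ 613.1 -132.5   59.7]
coup 289 [502.  150.9  30.8] [478.1 131.5   8.1] [521.8 172.3  49. ]
holder 713 [540.4   7.   72.7] [507.8 -15.1   9. ] [560.5  36.5 170.8]
jar 292 [426.7 138.9  36.9] [395.4 120.7   8.3] [492.9 161.3  55.1]
```

{"method": "apply_moves", "body": {"xyz": [[396,-524,30],[396,-524,30],[396,-524,30],[396,-524,30],[396,-524,30],[396,-524,30],[396,-524,30],[396,-524,30]], "delta_rot": [[0,0,13.6],[0,0,13.6],[0,0,13.6],[0,0,13.6],[0,0,13.6],[0,0,13.6],[0,0,13.6],[0,0,13.6]], "claw": -1, "squeeze": 50}}

```text
time: 0.77
tool_pos: [329.9, 267.6, 246.1]
eef_rot: [[-1.0, -0.001, 0.0], [-0.001, 1.0, -0.001], [-0.0, -0.001, -1.0]]
force: [1.4, 1.4, 0.0]
width: 85.4
```

{"method": "apply_moves", "body": {"xyz": [[195,-257,14],[195,-257,14],[195,-257,14],[195,-257,14],[195,-257,14],[195,-257,14],[195,-257,14],[195,-257,14]], "delta_rot": [[0,0,0],[0,0,0],[0,0,0],[0,0,0],[0,0,0],[0,0,0],[0,0,0],[0,0,0]]}}

```text
time: 1.43
tool_pos: [526.0, 7.9, 259.7]
eef_rot: [[-1.0, 0.0, -0.0], [0.0, 1.0, -0.001], [0.0, -0.001, -1.0]]
force: [-0.0, 1.3, -0.3]
width: 85.5
```

```bash
python3 - <<'E'
from h import *
p,d,s=grab('wrist','w1'); print(s['tool_pos'],s['dq'])
cv2.imwrite('pics/w1b.png',cv2.resize(p[:,:,::-1],None,fx=1.25,fy=1.25))
E
```

```text
[526.04519132   7.90280249 259.6874063 ] [-0.60777988  0.54275468  0.58583366  0.0476055   0.00652377 -0.59931384]
```

View pics/w1b.png

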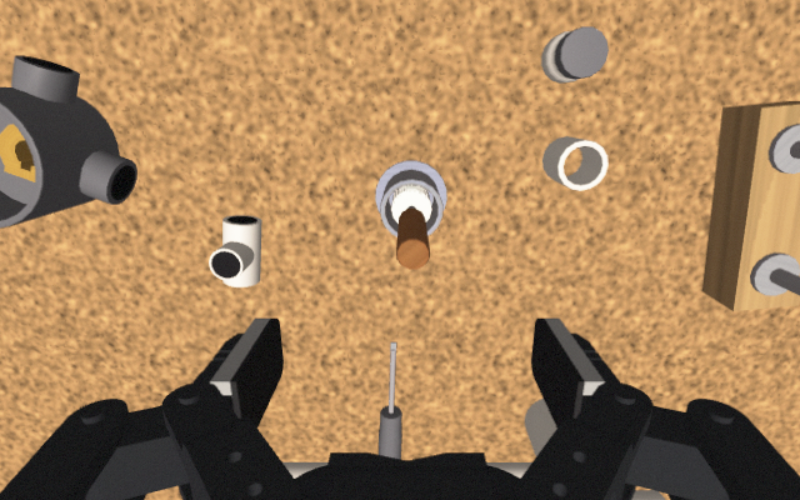

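```bash
python3 - <<'E'
from h import *
np.set_printoptions(precision=1,suppress=True)
print(ray('wrist','w1',331.2,202.2,168),ray('wrist','w1',329.4,161,60),robot.sense()['tool_pos'])
C=cloud('wrist','w1');z=C[:,2]
m=(z>162)&(z<174)&(np.hypot(C[:,0]-525,C[:,1]-10)<25);print(m.sum(),C[m].mean(0),C[m].min(0),C[m].max(0))
E
```

```text
[[530.8  11.3 168. ]] [[524.2  10.9  60. ]] [528.4   4.8 258.8]
586 [530.5  10.5 168.2] [521.9   0.9 162. ] [540.9  20.  171. ]
```

{"method": "apply_moves", "body": {"xyz": [[0,6,0],[0,6,0],[0,6,0]], "delta_rot": [[0,0,0],[0,0,0],[0,0,0]]}}

```text
time: 1.73
tool_pos: [527.9, 11.5, 258.4]
eef_rot: [[-1.0, 0.002, -0.001], [0.002, 1.0, -0.003], [0.001, -0.003, -1.0]]
force: [-0.6, 0.5, 0.0]
width: 85.3
```

```bash
python3 - <<'E'
from h import *
np.set_printoptions(precision=1,suppress=True)
p,d,s=grab('wrist','w2'); print(s['tool_pos'],s['dq'])
cv2.imwrite('pics/w2b.png',cv2.resize(p[100:250,250:410,::-1],None,fx=4,fy=4,interpolation=cv2.INTER_CUBIC))
C=cloud('wrist','w2');z=C[:,2]
for lo,hi in [(162,174),(56,63)]:
    m=(z>lo)&(z<hi)&(np.hypot(C[:,0]-525,C[:,1]-10)<30);print(m.sum(),C[m].mean(0),C[m].min(0),C[m].max(0),circ(C[m][:,:2]))
E
```

```text
[527.9  11.5 258.4] [ 0. -0. -0.  0. -0. -0.]
587 [530.5  10.5 168.3] [521.9   0.9 162.1] [540.8  19.8 170.9] (array([530.9,  10.5]), np.float64(6.97653666756695))
766 [526.   10.2  59.4] [506.3 -14.7  56. ] [551.7  35.3  62.8] (array([530.8,  10.3]), np.float64(20.441623218291006))
```

View pics/w2b.png

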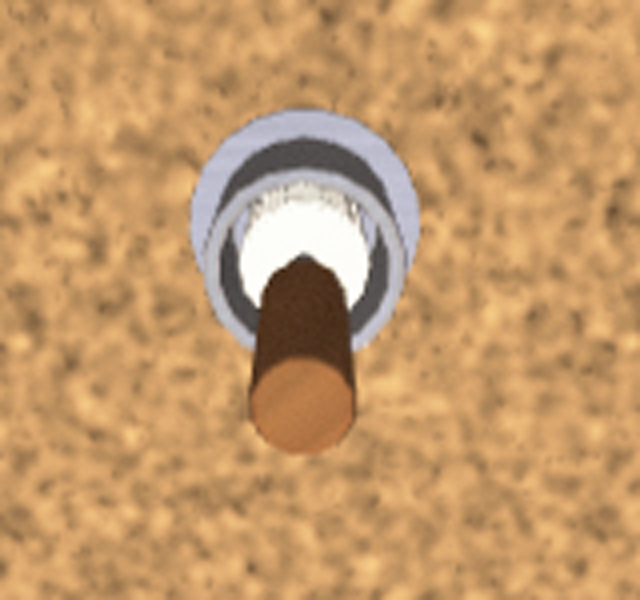

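```bash
python3 - <<'E'
from h import *
np.set_printoptions(precision=1,suppress=True)
print(ray('wrist','w2',[325.75,326.2],[201.3,165.6],168)[0],ray('wrist','w2',326.2,165.6,60))
c=optics.get_calibration('wrist');K=np.array(c['K']);print(K)
E
```

```text
[531.5  10.9 168. ] [[530.4  11.   60. ]]
[[345.6   0.  325.4]
 [  0.  345.6 192.1]
 [  0.    0.    1. ]]
```

{"method": "apply_moves", "body": {"xyz": [[1.2,-0.8,-40],[1.2,-0.8,-80],[1.2,-0.8,-110],[1.2,-0.8,-147],[1.2,-0.8,-147],[1.2,-0.8,-147],[1.2,-0.8,-147],[1.2,-0.8,-147]], "delta_rot": [[0,0,0],[0,0,0],[0,0,0],[0,0,0],[0,0,0],[0,0,0],[0,0,0],[0,0,0]]}}

```text
time: 2.45
tool_pos: [530.4, 11.4, 114.9]
eef_rot: [[-1.0, 0.0, 0.004], [0.0, 1.0, -0.003], [-0.004, -0.003, -1.0]]
force: [0.1, 0.8, 0.6]
width: 85.3
```

{"method": "apply_moves", "body": {"xyz": [[0,0,0],[0,0,0],[0,0,0],[0,0,0],[0,0,0],[0,0,0],[0,0,0],[0,0,0]], "delta_rot": [[0,0,0],[0,0,0],[0,0,0],[0,0,0],[0,0,0],[0,0,0],[0,0,0],[0,0,0]], "claw": 1, "squeeze": 50}}

```text
time: 3.12
tool_pos: [530.5, 11.4, 115.1]
eef_rot: [[-1.0, 0.0, 0.004], [0.0, 1.0, -0.003], [-0.004, -0.003, -1.0]]
force: [-0.6, -1.0, 3.9]
width: 18.8
```

```bash
python3 - <<'E'
from h import *
p,d,s=grab('scene','s1'); print(s['tool_pos'],s['width'],s['force'],s['moment'])
cv2.imwrite('pics/s1b.png',cv2.resize(p[90:240,200:400,::-1],None,fx=4,fy=4,interpolation=cv2.INTER_CUBIC))
p,d,s=grab('wrist','w3')
E
```

```text
[530.45366858  11.36683716 115.10777585] 18.806759651254154 [-0.59244967 -0.99953422  3.93840142] [0.0238821  0.10369517 0.00458725]
```

View pics/s1b.png

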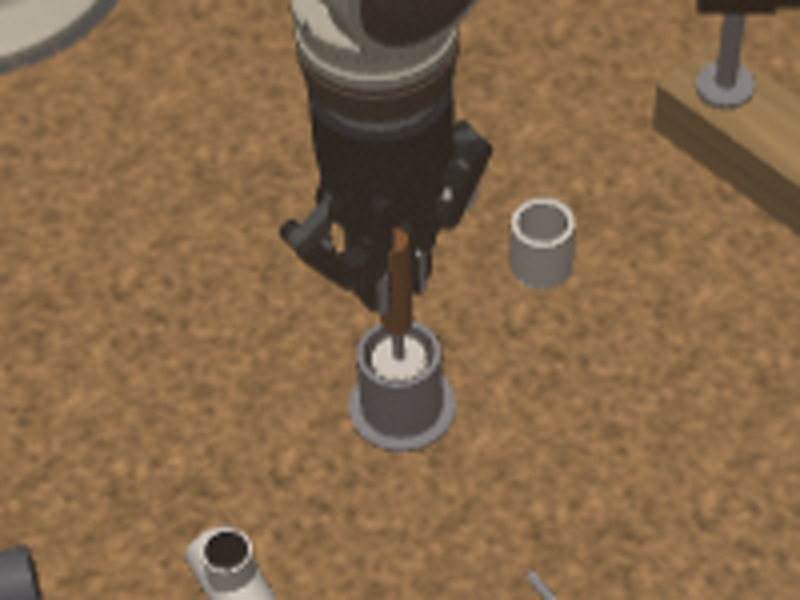

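View pics/w3.png

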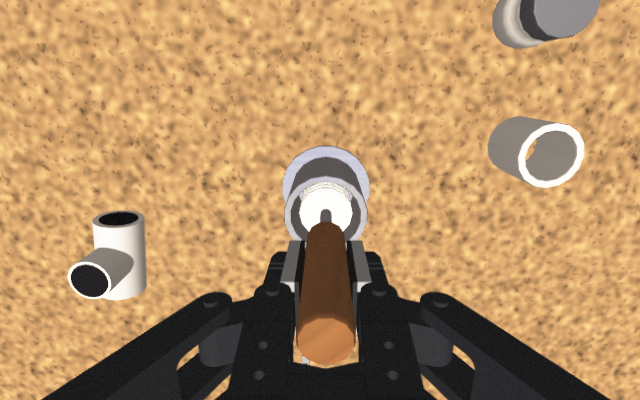

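{"method": "apply_moves", "body": {"xyz": [[0,0,40],[0,0,80],[0,0,120],[0,0,130],[-20,-80,130],[-43,-160,130],[-43,-240,130],[-43,-320,130]], "delta_rot": [[0,0,0],[0,0,0],[0,0,0],[0,0,0],[0,0,0],[0,0,0],[0,0,0],[0,0,0]]}}

```text
time: 3.88
tool_pos: [499.3, -153.3, 244.8]
eef_rot: [[-1.0, -0.001, 0.004], [-0.001, 1.0, -0.003], [-0.004, -0.003, -1.0]]
force: [1.3, 0.1, 0.1]
width: 18.6
```

{"method": "apply_moves", "body": {"xyz": [[-35,-195,0],[-35,-195,0],[-35,-195,0],[-35,-195,0],[-35,-195,0],[-35,-195,0]], "delta_rot": [[0,0,0],[0,0,0],[0,0,0],[0,0,0],[0,0,0],[0,0,0]]}}

```text
time: 4.38
tool_pos: [462.7, -353.3, 242.9]
eef_rot: [[-1.0, 0.004, 0.002], [0.004, 1.0, -0.003], [-0.002, -0.003, -1.0]]
force: [1.2, -0.2, -1.1]
width: 18.4
```

```bash
python3 - <<'E'
from h import *
p,d,s=grab('wrist','w4');print(s['tool_pos'],s['width'],s['force'])
E
```

```text
[ 462.66406854 -353.28958427  242.92313173] 18.427983744019674 [ 1.16092126 -0.21451545 -1.12852715]
```

View pics/w4.png

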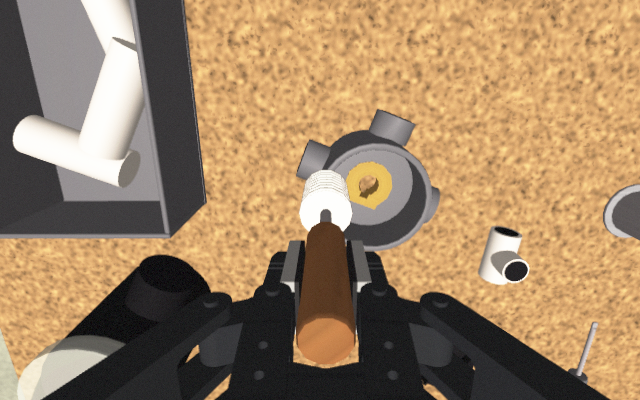

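{"method": "apply_moves", "body": {"xyz": [[25,44,0],[25,44,0],[25,44,0],[25,44,0],[25,44,0]], "delta_rot": [[0,0,0],[0,0,0],[0,0,0],[0,0,0],[0,0,0]]}}

```text
time: 4.85
tool_pos: [488.2, -306.7, 243.2]
eef_rot: [[-1.0, 0.002, 0.002], [0.002, 1.0, -0.002], [-0.002, -0.002, -1.0]]
force: [-0.2, -0.7, -0.0]
width: 19.0
```

```bash
python3 - <<'E'
from h import *
p,d,s=grab('wrist','w5');print(s['tool_pos'],s['width'],s['force'])
E
```

```text
[ 488.1729421  -306.67422257  243.15568249] 19.01481398562953 [-0.2246771  -0.68383649 -0.04066489]
```

View pics/w5.png

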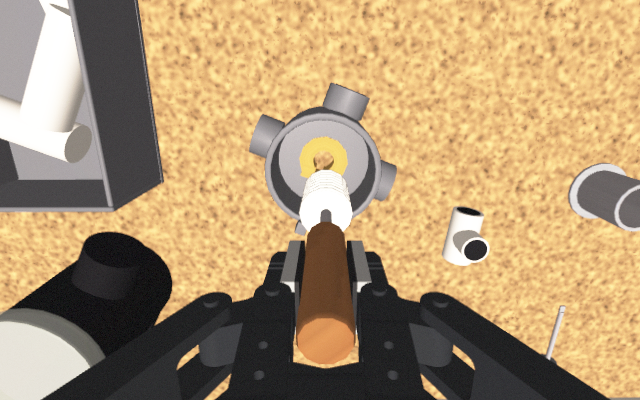

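```bash
python3 - <<'E'
from h import *
np.set_printoptions(precision=1,suppress=True)
C=cloud('wrist','w5');z=C[:,2]
m=(z>87)&(z<94)&(np.hypot(C[:,0]-488,C[:,1]+309)<60);print(m.sum(),circ(C[m][:,:2]))
print(ray('wrist','w5',323,161,40))
# brush tip region
m=(z>115)&(z<190)&(np.hypot(C[:,0]-488,C[:,1]+307)<25); P=C[m];print(P[P[:,2]<160].mean(0),P[P[:,2]<160].min(0),P[P[:,2]<160].max(0))
E
```

```text
2034 (array([ 486.3, -310. ]), np.float64(48.562386791188125))
[[ 487.5 -310.3   40. ]]
[ 476.  -307.5  147.4] [ 472.6 -324.1  134.4] [ 489.5 -290.4  158.4]
```

{"method": "apply_moves", "body": {"xyz": [[0,-2,-30],[0,-2,-60],[0,-2,-80],[0,-2,-88],[0,-2,-88],[0,-2,-88]], "delta_rot": [[0,0,0],[0,0,0],[0,0,0],[0,0,0],[0,0,0],[0,0,0]]}}

```text
time: 5.4
tool_pos: [488.0, -309.3, 156.1]
eef_rot: [[-1.0, 0.003, 0.002], [0.003, 1.0, -0.002], [-0.002, -0.002, -1.0]]
force: [0.6, -0.1, 0.4]
width: 18.9
```

{"method": "apply_moves", "body": {"xyz": [[0,0,-5],[0,0,-5],[0,0,-5],[0,0,-5]], "delta_rot": [[0,0,0],[0,0,0],[0,0,0],[0,0,0]]}}

```text
time: 5.73
tool_pos: [488.2, -309.4, 151.8]
eef_rot: [[-1.0, 0.003, 0.003], [0.003, 1.0, -0.003], [-0.003, -0.003, -1.0]]
force: [-0.3, 0.3, -1.1]
width: 18.8
```

{"method": "apply_moves", "body": {"xyz": [[0,0,-3],[0,0,-3],[0,0,-3]], "delta_rot": [[0,0,0],[0,0,0],[0,0,0]]}}

```text
time: 5.98
tool_pos: [488.8, -309.7, 150.1]
eef_rot: [[-1.0, 0.003, 0.005], [0.003, 1.0, -0.004], [-0.005, -0.004, -1.0]]
force: [-0.2, -0.1, 6.1]
width: 18.7
```

{"method": "apply_moves", "body": {"xyz": [[0,0,25],[0,0,46],[0,0,46],[0,0,46],[0,0,46],[0,0,46]], "delta_rot": [[0,0,0],[0,0,0],[0,0,0],[0,0,0],[0,0,0],[0,0,0]]}}

```text
time: 6.48
tool_pos: [488.4, -309.5, 194.8]
eef_rot: [[-1.0, 0.003, 0.004], [0.003, 1.0, -0.003], [-0.004, -0.003, -1.0]]
force: [0.1, 0.8, -1.7]
width: 18.7
```

{"method": "apply_moves", "body": {"xyz": [[0,0,-20],[0,0,-40],[0,0,-46],[0,0,-46],[0,0,-46],[0,0,-46],[0,0,-46]], "delta_rot": [[0,0,0],[0,0,0],[0,0,0],[0,0,0],[0,0,0],[0,0,0],[0,0,0]]}}

```text
time: 7.07
tool_pos: [488.5, -309.6, 149.1]
eef_rot: [[-1.0, 0.003, 0.004], [0.003, 1.0, -0.003], [-0.004, -0.003, -1.0]]
force: [-0.4, -0.6, 6.1]
width: 18.6
```

{"method": "apply_moves", "body": {"xyz": [[0,0,40],[0,0,80],[0,0,92],[10,40,92],[20,80,92],[42,160,92],[42,240,92],[42,321,92]], "delta_rot": [[0,0,0],[0,0,0],[0,0,0],[0,0,0],[0,0,0],[0,0,0],[0,0,0],[0,0,0]]}}

```text
time: 7.73
tool_pos: [525.0, -104.5, 239.9]
eef_rot: [[-1.0, 0.004, 0.002], [0.004, 1.0, -0.003], [-0.002, -0.003, -1.0]]
force: [1.4, 0.8, -0.7]
width: 18.7
```

{"method": "apply_moves", "body": {"xyz": [[5.5,40,0],[5.5,80,0],[5.5,110,0],[5.5,116,0],[5.5,116,0],[5.5,116,0],[5.5,116,0]], "delta_rot": [[0,0,0],[0,0,0],[0,0,0],[0,0,0],[0,0,0],[0,0,0],[0,0,0]]}}

```text
time: 8.32
tool_pos: [530.4, 10.6, 239.4]
eef_rot: [[-1.0, 0.005, 0.002], [0.005, 1.0, -0.003], [-0.002, -0.003, -1.0]]
force: [0.6, 0.0, -0.8]
width: 19.1
```

```bash
python3 - <<'E'
from h import *
np.set_printoptions(precision=1,suppress=True)
p,d,s=grab('wrist','w6');print(s['tool_pos'],s['width'],s['force'])
C=cloud('wrist','w6');z=C[:,2]
m=(z>115)&(z<190)&(np.hypot(C[:,0]-531,C[:,1]-11)<25); P=C[m];print(P[P[:,2]<160].mean(0),P[P[:,2]<160].min(0),P[P[:,2]<160].max(0))
m=(z>57)&(z<64)&(np.hypot(C[:,0]-530,C[:,1]-10)<30);print(m.sum(),circ(C[m][:,:2]))
E
```

```text
[530.4  10.6 239.4] 19.14061234833733 [ 0.6  0.  -0.8]
[518.6   9.8 145.8] [515.4  -6.5 132.4] [529.8  26.2 160. ]
518 (array([531.5,  10.5]), np.float64(23.48902544067042))
```

View pics/w6.png

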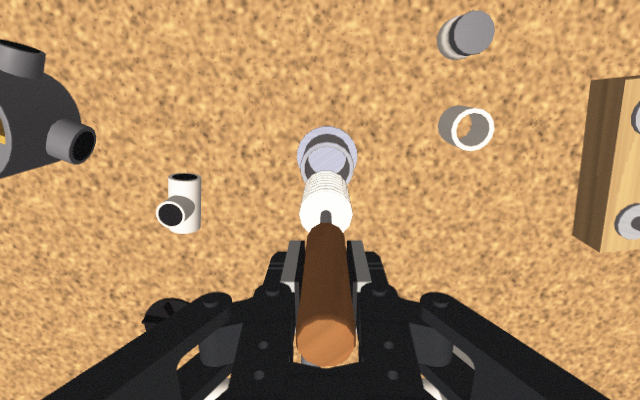

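{"method": "apply_moves", "body": {"xyz": [[0,0.5,-35],[0,0.5,-65],[0,0.5,-90],[0,0.5,-110],[0,0.5,-120],[0,0.5,-122],[0,0.5,-122],[0,0.5,-122]], "delta_rot": [[0,0,0],[0,0,0],[0,0,0],[0,0,0],[0,0,0],[0,0,0],[0,0,0],[0,0,0]]}}

```text
time: 9.03
tool_pos: [531.1, 10.4, 119.0]
eef_rot: [[-1.0, 0.006, 0.004], [0.006, 1.0, -0.003], [-0.004, -0.003, -1.0]]
force: [-0.2, -0.9, -0.2]
width: 18.6
```

{"method": "apply_moves", "body": {"xyz": [[0,0,-4],[0,0,-4],[0,0,-4]], "delta_rot": [[0,0,0],[0,0,0],[0,0,0]]}}

```text
time: 9.28
tool_pos: [531.5, 10.4, 115.6]
eef_rot: [[-1.0, 0.006, 0.005], [0.006, 1.0, -0.003], [-0.005, -0.003, -1.0]]
force: [0.1, 1.1, -1.2]
width: 18.8
```

{"method": "apply_moves", "body": {"xyz": [[-0.5,0,-2],[-0.5,0,-2],[-0.5,0,-2],[-0.5,0,-2]], "delta_rot": [[0,0,0],[0,0,0],[0,0,0],[0,0,0]]}}

```text
time: 9.62
tool_pos: [531.3, 10.5, 114.1]
eef_rot: [[-1.0, 0.006, 0.006], [0.006, 1.0, -0.003], [-0.006, -0.003, -1.0]]
force: [0.4, -0.0, 2.8]
width: 18.6
```

{"method": "apply_moves", "body": {"xyz": [[0,0,0],[0,0,0],[0,0,0],[0,0,0],[0,0,0],[0,0,0]], "delta_rot": [[0,0,0],[0,0,0],[0,0,0],[0,0,0],[0,0,0],[0,0,0]], "claw": -1}}

```text
time: 10.12
tool_pos: [531.2, 10.5, 114.0]
eef_rot: [[-1.0, 0.006, 0.006], [0.006, 1.0, -0.003], [-0.006, -0.003, -1.0]]
force: [0.1, 0.2, 0.6]
width: 85.5
```

{"method": "apply_moves", "body": {"xyz": [[0,0,30],[0,0,70],[0,0,110],[0,0,145],[0,0,145],[0,0,145],[0,0,145]], "delta_rot": [[0,0,0],[0,0,0],[0,0,0],[0,0,0],[0,0,0],[0,0,0],[0,0,0]]}}

```text
time: 10.7
tool_pos: [531.3, 10.5, 258.4]
eef_rot: [[-1.0, 0.006, 0.005], [0.006, 1.0, -0.003], [-0.005, -0.003, -1.0]]
force: [-0.4, -0.4, -0.7]
width: 85.2
```

```bash
python3 - <<'E'
from h import *
np.set_printoptions(precision=3,suppress=True)
p,d,s=grab('wrist','w7');print(s['tool_pos'],s['width'],s['force'],s['joint_positions'])
E
```

```text
[531.254  10.483 258.364] 85.15400126304228 [-0.414 -0.446 -0.679] [ 0.021  0.049  0.189  1.706 -0.003  0.027]
```

View pics/w7.png

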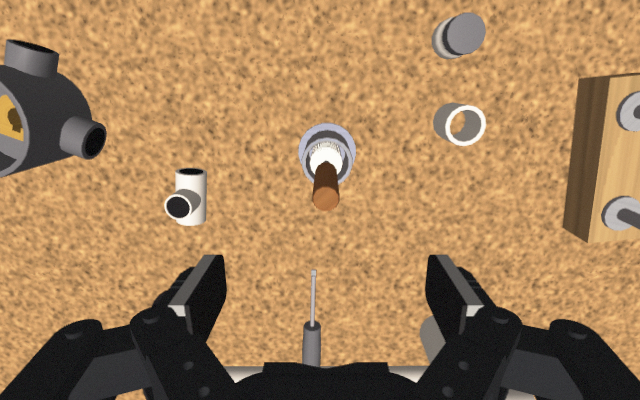

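{"method": "apply_moves", "body": {"xyz": [[-47,311,10],[-47,311,10],[-47,311,10],[-47,311,10],[-47,311,10],[-47,311,10],[-47,311,10],[-47,311,10]], "delta_rot": [[0,0,49],[0,0,49],[0,0,49],[0,0,49],[0,0,49],[0,0,49],[0,0,49],[0,0,49]]}}

```text
time: 11.42
tool_pos: [482.3, 324.9, 265.6]
eef_rot: [[-0.654, -0.757, 0.002], [-0.757, 0.654, -0.0], [-0.001, -0.002, -1.0]]
force: [0.1, 0.6, 0.4]
width: 85.0
```

```bash
python3 - <<'E'
from h import *
np.set_printoptions(precision=3,suppress=True)
s=robot.sense();print(s['tool_pos'],s['eef_rot'][:2,1],s['joint_positions'],np.degrees(np.arctan2(s['eef_rot'][1,1],s['eef_rot'][0,1])))
E
```

```text
[482.321 324.882 265.553] [-0.757  0.654] [ 0.593  0.18   0.346  1.736 -0.001 -0.265] 139.18250361079035
```

{"method": "apply_moves", "body": {"xyz": [[2,-3,0],[2,-3,0],[2,-3,0]], "delta_rot": [[0,0,0],[0,0,0],[0,0,0]]}}

```text
time: 11.67
tool_pos: [484.0, 321.3, 264.2]
eef_rot: [[-0.654, -0.757, 0.0], [-0.757, 0.654, -0.002], [0.001, -0.001, -1.0]]
force: [0.5, -0.3, 0.7]
width: 85.5
```

```bash
python3 - <<'E'
from h import *
np.set_printoptions(precision=3,suppress=True)
p,d,s=grab('wrist','w8');print(s['tool_pos'])
cv2.imwrite('pics/w8b.png',cv2.resize(p[80:280,220:430,::-1],None,fx=3.8,fy=3,interpolation=cv2.INTER_CUBIC)) if 0 else cv2.imwrite('pics/w8b.png',cv2.resize(p[90:280,220:430,::-1],None,fx=3,fy=3,interpolation=cv2.INTER_CUBIC))
C=cloud('wrist','w8');z=C[:,2]
m=(z>131)&(z<145)&(np.hypot(C[:,0]-486,C[:,1]-326)<48);P=C[m]
(c,wh,a)=cv2.minAreaRect(P[:,:2].astype(np.float32));print(m.sum(),P.mean(0),c,wh,a,cv2.boxPoints((c,wh,a)))
w,V=np.linalg.eigh(np.cov(P[:,:2].T));ax=V[:,1];print(ax,np.degrees(np.arctan2(ax[1],ax[0])))
t=P[:,:2]@ax;n=P[:,:2]@np.array([-ax[1],ax[0]])
for a0 in np.arange(t.min(),t.max(),8):
    k=(t>=a0)&(t<a0+8);print(a0,k.sum(),n[k].min(),n[k].max())
E
```

```text
[484.048 321.3   264.199]
1437 [485.586 326.005 138.119] (488.9169616699219, 329.6993408203125) (69.41350555419922, 15.9751558303833) 49.765724182128906 [[460.402 308.363]
 [472.597 298.045]
 [517.432 351.036]
 [505.237 361.354]]
[0.648 0.761] 49.587290210498644
533.2690019798455 225 -166.60599552502794 -150.63173080514167
541.2690019798455 192 -165.91838417751103 -150.60382540474313
549.2690019798455 197 -166.02090249301352 -150.59038721012942
557.2690019798455 185 -166.14602716483836 -150.55611331444027
565.2690019798455 187 -166.23873753290692 -150.53507390355438
573.2690019798455 181 -166.35972631635556 -150.49828374693942
581.2690019798455 99 -165.51569488152052 -150.512199154806
589.2690019798455 103 -163.19534176997493 -153.76765790994978
597.2690019798455 68 -163.2367662713849 -153.7843634574828
```

View pics/w8b.png

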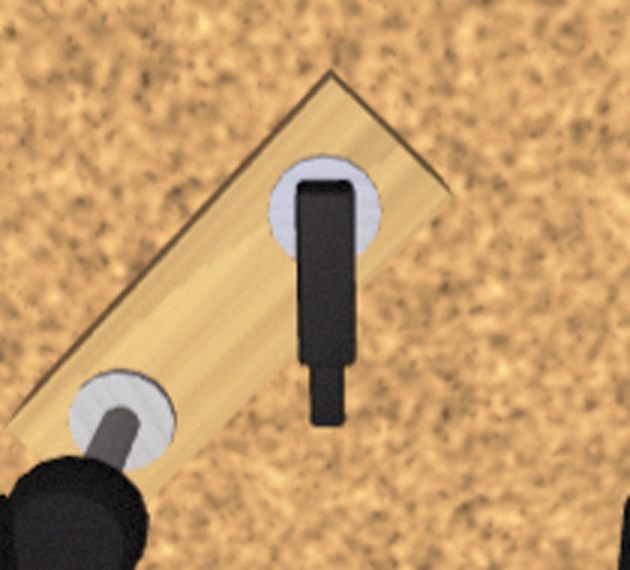

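{"method": "apply_moves", "body": {"xyz": [[-1.5,0.8,-40],[-1.5,0.8,-80],[-1.5,0.8,-110],[-1.5,0.8,-135],[-1.5,0.8,-150],[-1.5,0.8,-152],[-1.5,0.8,-152],[-1.5,0.8,-152]], "delta_rot": [[0,0,0.5],[0,0,0.5],[0,0,0.5],[0,0,0.5],[0,0,0.5],[0,0,0.5],[0,0,0.5],[0,0,0.5]]}}

```text
time: 12.38
tool_pos: [483.5, 321.2, 114.1]
eef_rot: [[-0.649, -0.761, 0.002], [-0.761, 0.649, -0.0], [-0.001, -0.002, -1.0]]
force: [1.0, -0.3, 0.2]
width: 85.4
```

```bash
python3 - <<'E'
from h import *
np.set_printoptions(precision=4,suppress=True)
s=robot.sense();print(s['tool_pos'],s['eef_rot'],np.degrees(np.arctan2(s['eef_rot'][1,1],s['eef_rot'][0,1])))
E
```

```text
[483.4635 321.2317 114.1469] [[-0.6489 -0.7609  0.0022]
 [-0.7609  0.6489 -0.0005]
 [-0.0011 -0.002  -1.    ]] 139.54450400289605
```

{"method": "apply_moves", "body": {"xyz": [[-1.2,1.2,-4],[-1.2,1.2,-4],[-1.2,1.2,-4],[-1.2,1.2,-4]], "delta_rot": [[0,0,0.2],[0,0,0.2],[0,0,0.2],[0,0,0.2]]}}

```text
time: 12.72
tool_pos: [482.4, 322.6, 110.7]
eef_rot: [[-0.646, -0.763, 0.003], [-0.763, 0.646, -0.0], [-0.002, -0.002, -1.0]]
force: [0.2, -0.5, 0.1]
width: 85.3
```

{"method": "apply_moves", "body": {"xyz": [[0,0,0],[0,0,0],[0,0,0],[0,0,0],[0,0,0],[0,0,0],[0,0,0]], "delta_rot": [[0,0,0],[0,0,0],[0,0,0],[0,0,0],[0,0,0],[0,0,0],[0,0,0]], "claw": 1, "squeeze": 60}}

```text
time: 13.3
tool_pos: [482.5, 322.6, 110.8]
eef_rot: [[-0.646, -0.763, 0.003], [-0.763, 0.646, 0.0], [-0.002, -0.002, -1.0]]
force: [0.0, 0.1, 1.6]
width: 14.8
```

```bash
python3 - <<'E'
from h import *
np.set_printoptions(precision=4,suppress=True)
p,d,s=grab('wrist','w9');print(s['tool_pos'],s['width'],s['force'],s['eef_rot'],np.degrees(np.arctan2(s['eef_rot'][1,1],s['eef_rot'][0,1])))
E
```

```text
[482.5116 322.6339 110.8378] 14.78783038431703 [0.0411 0.1499 1.5918] [[-0.6461 -0.7632  0.0031]
 [-0.7632  0.6461  0.0001]
 [-0.0021 -0.0023 -1.    ]] 139.74912993186163
```

View pics/w9.png

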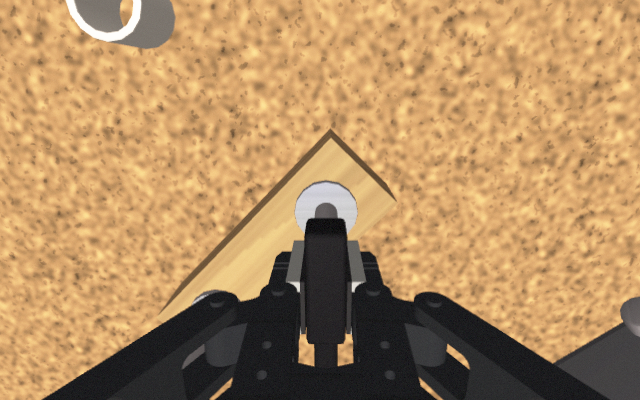

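{"method": "apply_moves", "body": {"xyz": [[0,0,10],[0,0,45],[0,0,85],[0,0,125],[0,0,150],[-15,-40,150],[-30,-80,150],[-45,-120,150]], "delta_rot": [[0,0,0],[0,0,0],[0,0,0],[0,0,0],[0,0,0],[0,0,-6],[0,0,-12],[0,0,-18]]}}

```text
time: 14.02
tool_pos: [438.1, 204.8, 261.2]
eef_rot: [[-0.852, -0.523, 0.003], [-0.523, 0.852, -0.001], [-0.002, -0.002, -1.0]]
force: [0.4, -1.2, -1.7]
width: 15.2
```

{"method": "apply_moves", "body": {"xyz": [[0,-40,0],[0,-80,0],[0,-120,0],[0,-160,0],[0,-200,0],[0,-240,0],[0,-280,0],[5,-320,0]], "delta_rot": [[0,0,-6.5],[0,0,-13],[0,0,-19.5],[0,0,-26],[0,0,-32.5],[0,0,-39],[0,0,-45.5],[0,0,-52]]}}

```text
time: 14.68
tool_pos: [442.1, -117.1, 262.2]
eef_rot: [[-0.935, 0.355, 0.002], [0.355, 0.935, -0.003], [-0.003, -0.002, -1.0]]
force: [1.0, 0.1, -2.2]
width: 15.3
```

```bash
python3 - <<'E'
from h import *
np.set_printoptions(precision=4,suppress=True)
s=robot.sense();print(s['tool_pos'],s['eef_rot'],np.degrees(np.arctan2(s['eef_rot'][1,1],s['eef_rot'][0,1])))
E
```

```text
[ 442.0528 -117.0629  262.19  ] [[-0.9349  0.355   0.0017]
 [ 0.355   0.9349 -0.0032]
 [-0.0027 -0.0023 -1.    ]] 69.20594109131127
```

{"method": "apply_moves", "body": {"xyz": [[9,-40,0],[18,-80,0],[27,-120,0],[36,-160,0],[45,-193,0],[45,-193,0],[45,-193,0],[45,-193,0]], "delta_rot": [[0,0,0],[0,0,0],[0,0,0],[0,0,0],[0,0,0],[0,0,0],[0,0,0],[0,0,0]]}}

```text
time: 15.35
tool_pos: [486.8, -309.8, 262.3]
eef_rot: [[-0.935, 0.355, 0.001], [0.355, 0.935, -0.002], [-0.002, -0.002, -1.0]]
force: [0.4, 0.5, -1.8]
width: 14.9
```

```bash
python3 - <<'E'
from h import *
np.set_printoptions(precision=3,suppress=True)
p,d,s=grab('wrist','w10');print(s['tool_pos'],s['eef_rot'])
cv2.imwrite('pics/w10b.png',cv2.resize(p[80:280,240:410,::-1],None,fx=3.5,fy=3,interpolation=cv2.INTER_CUBIC) if 0 else cv2.resize(p[90:290,230:420,::-1],None,fx=3,fy=3,interpolation=cv2.INTER_CUBIC))
C=cloud('wrist','w10');z=C[:,2]
r=np.hypot(C[:,0]-487,C[:,1]+310)
m=(z>87)&(z<93)&(r<60);print(m.sum(),circ(C[m][:,:2]))
m=(z>93.5)&(z<103)&(r<65)&(r>40);print(m.sum(),C[m].mean(0))
m=(z>36)&(z<44)&(r<45);print('floor',m.sum(),C[m].mean(0),circ(C[m][:,:2]))
E
```

```text
[ 486.802 -309.801  262.269] [[-0.935  0.355  0.001]
 [ 0.355  0.935 -0.002]
 [-0.002 -0.002 -1.   ]]
1705 (array([ 486.364, -309.914]), np.float64(48.5644286972797))
1 [ 450.087 -279.273   93.57 ]
floor 4342 [ 483.033 -308.441   40.342] (array([ 485.871, -309.591]), np.float64(31.313816901927616))
```

View pics/w10b.png

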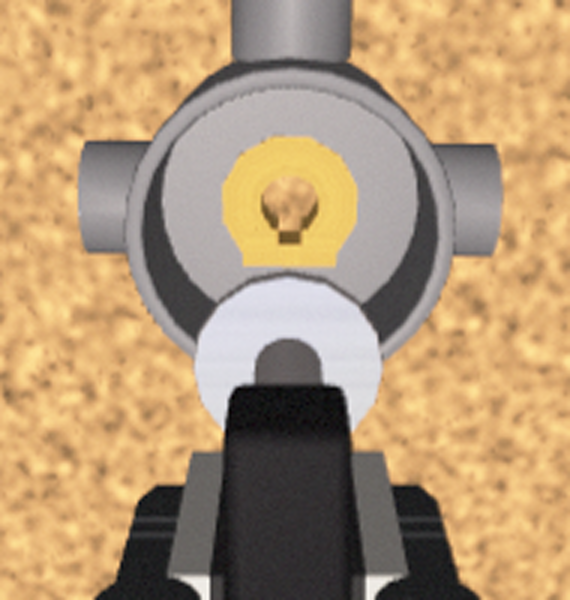

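```bash
cat > br.py <<'E'
from h import *
import sys
tag=sys.argv[1]
np.set_printoptions(precision=2,suppress=True)
f=np.load(tag+'.npz');p=f['p'];hsv=cv2.cvtColor(np.ascontiguousarray(p),cv2.COLOR_RGB2HSV)
for y in range(140,182,3): print(y,[tuple(int(a) for a in hsv[y,x]) for x in range(302,352,6)]) if len(sys.argv)>2 else 0
m=((hsv[:,:,0]>=21)&(hsv[:,:,0]<=30)&(hsv[:,:,1]>125)&(hsv[:,:,2]>150)).astype(np.uint8)
m[:120]=0;m[200:]=0;m[:,:290]=0;m[:,365:]=0
n,l,st,ce=cv2.connectedComponentsWithStats(m);k=1+np.argmax(st[1:,4]);m=(l==k).astype(np.uint8)
print(st[k])
cv2.imwrite('pics/m_%s.png'%tag,cv2.resize(m[110:210,270:390]*255,None,fx=5,fy=5,interpolation=0))
cs,h=cv2.findContours(m,cv2.RETR_CCOMP,cv2.CHAIN_APPROX_NONE)
for c in cs:
    if len(c)<15: continue
    q=c[:,0].astype(float); W=ray('wrist',tag,q[:,0],q[:,1],40.)[:,:2]
    if len(c)>60: 
        out=W;pick=W[q[:,1]<164]; print('outer arc',circ(pick))
    else:
        pick=W[q[:,1]<np.sort(q[:,1])[0]+11]; print('hole',len(c),circ(pick),W.mean(0))
E
python3 br.py w10 v
```

```text
140 [(8, 11, 188), (0, 8, 184), (22, 140, 239), (21, 144, 238), (22, 140, 240), (22, 145, 238), (22, 145, 238), (4, 10, 182), (176, 11, 183)]
143 [(0, 7, 185), (16, 42, 200), (22, 139, 241), (22, 139, 242), (22, 140, 241), (22, 141, 241), (22, 144, 239), (17, 79, 199), (0, 8, 181)]
146 [(4, 11, 187), (22, 140, 240), (22, 141, 241), (22, 142, 241), (22, 141, 240), (22, 141, 239), (22, 142, 240), (22, 141, 238), (5, 9, 180)]
149 [(7, 12, 186), (22, 141, 239), (22, 141, 242), (22, 141, 239), (18, 115, 242), (22, 140, 238), (23, 139, 242), (22, 140, 239), (176, 10, 179)]
152 [(173, 12, 184), (22, 142, 239), (22, 141, 240), (16, 123, 222), (17, 119, 235), (16, 122, 232), (22, 137, 242), (21, 141, 239), (5, 9, 179)]
155 [(4, 10, 185), (22, 141, 239), (22, 145, 237), (17, 121, 233), (16, 129, 206), (16, 125, 204), (22, 142, 237), (22, 143, 239), (175, 9, 180)]
158 [(0, 8, 183), (22, 142, 239), (22, 140, 239), (15, 123, 201), (16, 129, 203), (16, 125, 206), (22, 141, 239), (22, 143, 238), (0, 8, 182)]
161 [(176, 11, 181), (22, 137, 239), (22, 140, 240), (17, 140, 129), (16, 126, 205), (15, 1
[... 374 characters left out ...]
7, 219), (23, 141, 242), (22, 139, 241), (19, 153, 110), (23, 137, 243), (22, 141, 242), (20, 117, 231), (0, 9, 179)]
173 [(5, 9, 180), (0, 10, 181), (22, 143, 241), (22, 141, 241), (22, 142, 241), (22, 140, 241), (22, 136, 243), (176, 11, 181), (0, 10, 176)]
176 [(4, 10, 180), (4, 10, 179), (22, 139, 239), (22, 142, 239), (22, 140, 241), (22, 142, 239), (22, 142, 239), (0, 7, 178), (6, 7, 175)]
179 [(4, 10, 180), (174, 7, 180), (176, 10, 181), (6, 7, 180), (17, 46, 178), (14, 38, 194), (17, 39, 192), (0, 10, 177), (174, 7, 175)]
[ 305  136   44   42 1180]
outer arc (array([ 486.87, -310.1 ]), np.float64(23.41021534988503))
outer arc (array([ 487.09, -310.18]), np.float64(11.28368145368596))
```

```bash
ls pics | tail -3
```

```text
w8.png
w8b.png
w9.png
```

View pics/m_w10.png

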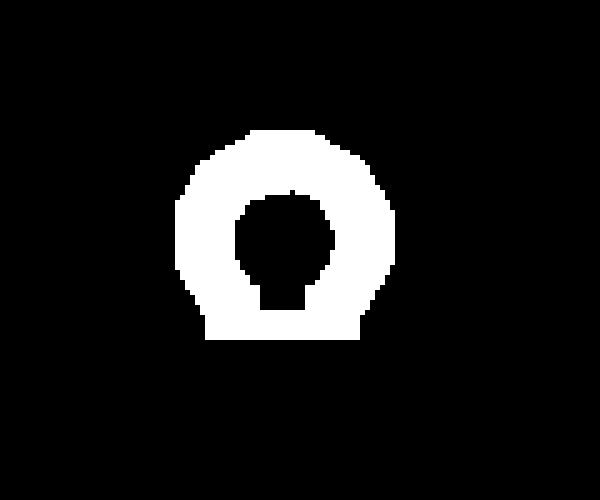

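```bash
python3 - <<'E'
from h import *
np.set_printoptions(precision=2,suppress=True)
f=np.load('w10.npz');R=f['R'];t=f['pos']
C=cloud('wrist','w10');L=(C-t)@R   # tool coords
z=L[:,2]
# collar top ~ tool z = -(202.5-262.3)=59.8
m=(z>55)&(z<65)&(np.hypot(L[:,0],L[:,1])<30);P=L[m]
print('collar',m.sum(),P.min(0),P.max(0),np.median(P[:,2]))
e=[]
for y0 in np.arange(-18,18.1,1):
    k=abs(P[:,1]-y0)<0.6
    if k.sum()>2: e.append([P[k,0].max(),y0])
e=np.array(e);print(circ(e), e[::4])
print('hub tool',(np.array([487.0,-310.15,40])-t)@R)
# lever rear edge
m=(z>-36)&(z<-22)&(abs(L[:,1])<6)&(L[:,0]>0)&(L[:,0]<40);P=L[m];print('lever rear',m.sum(),P[:,0].max(),np.median(P[:,2]));
m=(z>-36)&(z<-24)&(abs(L[:,1])<16)&(L[:,0]>-10)&(L[:,0]<30);P=L[m];
for x0 in (-5,0,5,10,15,20): 
    k=abs(P[:,0]-x0)<2; print(x0,k.sum(),P[k,1].min() if k.any() else'',P[k,1].max() if k.any() else '')
f=np.load('w8.npz');print('stem in tool@w8',(np.array([482.5,322.1,129])-f['pos'])@f['R'])
E
```

```text
collar 1926 [-14.11 -20.29  55.14] [19.49 19.26 64.9 ] 58.91074375825901
(array([-0.77, -0.45]), np.float64(19.997935539402164)) [[  8.68 -18.  ]
 [ 13.79 -14.  ]
 [ 16.88 -10.  ]
 [ 18.18  -6.  ]
 [ 19.06  -2.  ]
 [ 19.08   2.  ]
 [ 18.18   6.  ]
 [ 16.05  10.  ]
 [ 13.62  14.  ]
 [  7.73  18.  ]]
hub tool [  0.12   0.17 222.27]
lever rear 2046 24.910064294349947 -28.035067273799942
-5 353 -8.049666068240317 7.123833235508473
0 390 -8.031944752845108 7.060374773563171
5 431 -15.983341223524263 15.992050611120582
10 986 -14.56950936579321 13.562381974091128
15 403 -8.198812465036955 7.299227187023448
20 419 -8.505788989596713 7.222433885948244
stem in tool@w8 [  0.24   1.88 135.2 ]
```

{"method": "apply_moves", "body": {"xyz": [[-0.3,0.7,-35],[-0.3,0.7,-70],[-0.3,0.7,-100],[-0.3,0.7,-112],[-0.3,0.7,-112],[-0.3,0.7,-112],[-0.3,0.7,-112]], "delta_rot": [[0,0,-0.5],[0,0,-0.5],[0,0,-0.5],[0,0,-0.5],[0,0,-0.5],[0,0,-0.5],[0,0,-0.5]]}}

```text
time: 15.98
tool_pos: [487.4, -308.7, 153.4]
eef_rot: [[-0.932, 0.362, 0.005], [0.362, 0.932, -0.005], [-0.006, -0.003, -1.0]]
force: [0.1, -0.3, -1.6]
width: 15.1
```

```bash
python3 - <<'E'
from h import *
np.set_printoptions(precision=4,suppress=True)
p,d,s=grab('wrist','w11');print(s['tool_pos'],s['force'],s['eef_rot'],np.degrees(np.arctan2(s['eef_rot'][1,1],s['eef_rot'][0,1]))-90)
cv2.imwrite('pics/w11b.png',cv2.resize(p[90:290,230:420,::-1],None,fx=3,fy=3,interpolation=cv2.INTER_CUBIC))
E
```

```text
[ 487.4158 -308.6791  153.3856] [ 0.0875 -0.2749 -1.6466] [[-0.9321  0.3622  0.0046]
 [ 0.3622  0.9321 -0.0047]
 [-0.0061 -0.0027 -1.    ]] -21.234287813804613
```

View pics/w11b.png

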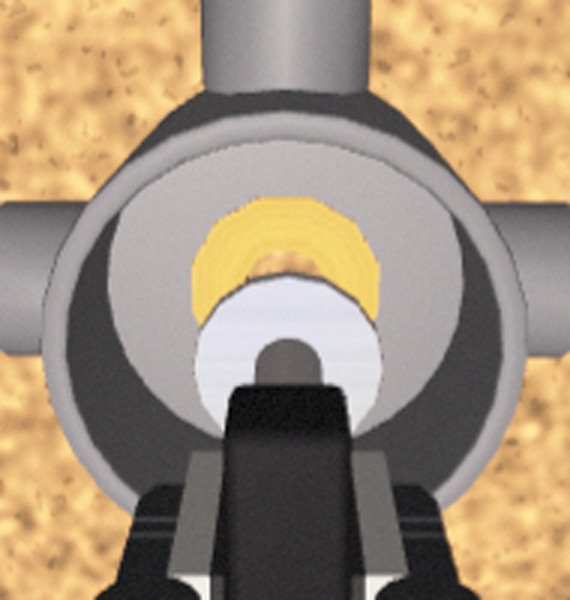

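```bash
cat > rel.py <<'E'
from h import *
import sys
tag=sys.argv[1]
np.set_printoptions(precision=2,suppress=True)
f=np.load(tag+'.npz');R=f['R'];t=f['pos'];p=f['p']
C=cloud('wrist',tag);L=(C-t)@R;z=L[:,2]
m=(z>55)&(z<65)&(np.hypot(L[:,0],L[:,1])<30);P=L[m]
e=[]
for y0 in np.arange(-17,17.1,1):
    k=abs(P[:,1]-y0)<0.6
    if k.sum()>2: e.append([P[k,0].max(),y0])
c,r=circ(np.array(e));print('collar tool',c,r)
hsv=cv2.cvtColor(np.ascontiguousarray(p),cv2.COLOR_RGB2HSV)
m=((hsv[:,:,0]>=20)&(hsv[:,:,0]<=30)&(hsv[:,:,1]>125)&(hsv[:,:,2]>150)).astype(np.uint8)
m[:120]=0;m[210:]=0;m[:,:280]=0;m[:,372:]=0
n,l,st,ce=cv2.connectedComponentsWithStats(m);k=1+np.argmax(st[1:,4]);print(st[k])
q=[]
for v in range(st[k][1]+2,st[k][1]+24):
    us=np.where(l[v]==k)[0]; q+= [[us.min(),v],[us.max()+0.9,v]]
q=np.array(q,float);W=ray('wrist',tag,q[:,0],q[:,1],40.)
c2,r2=circ(W[:,:2]);print('hub world',c2,r2,'hub tool',(np.r_[c2,40]-t)@R)
r0=np.hypot(C[:,0]-487,C[:,1]+310);m=(C[:,2]>87)&(C[:,2]<93)&(r0<60);c3,r3=circ(C[m][:,:2]);print('rim',c3,r3,(np.r_[c3,40]-t)@R)
E
python3 rel.py w10; python3 rel.py w11
```

```text
collar tool [-0.65 -0.49] 19.877357521478622
[ 305  136   44   42 1203]
hub world [ 486.95 -309.62] 23.833340161376185 hub tool [  0.36   0.65 222.27]
rim [ 486.37 -309.92] 48.56442906251025 [  0.79   0.17 222.27]
collar tool [-0.81 -0.43] 20.06707195392362
[ 294  156   62   42 1340]
hub world [ 487.42 -310.04] 24.373052355022914 hub tool [  0.19  -0.96 113.39]
rim [ 485.94 -309.69] 47.860603207485916 [  1.69  -1.16 113.38]
```

{"method": "apply_moves", "body": {"xyz": [[-0.7,-0.6,-5],[-0.7,-0.6,-9],[-0.7,-0.6,-9],[-0.7,-0.6,-9],[-0.7,-0.6,-9]], "delta_rot": [[0.27,0.26,0],[0.27,0.26,0],[0.27,0.26,0],[0.27,0.26,0],[0.27,0.26,0]]}}

```text
time: 16.45
tool_pos: [486.8, -309.5, 144.4]
eef_rot: [[-0.932, 0.363, 0.0], [0.363, 0.932, -0.0], [-0.0, -0.0, -1.0]]
force: [0.2, -1.0, -1.4]
width: 15.0
```

```bash
python3 - <<'E'
from h import *
np.set_printoptions(precision=4,suppress=True)
p,d,s=grab('wrist','w12');print(s['tool_pos'],s['force'],s['eef_rot'],np.degrees(np.arctan2(s['eef_rot'][1,1],s['eef_rot'][0,1]))-90)
E
python3 rel.py w12
```

```text
[ 486.771  -309.5405  144.3878] [ 0.1872 -1.0115 -1.3504] [[-0.932   0.3625  0.0003]
 [ 0.3625  0.932  -0.0001]
 [-0.0003 -0.     -1.    ]] -21.254104178946164
collar tool [-0.42 -0.44] 19.700385723761247
[ 294  160   64   41 1281]
hub world [ 487.2 -309.9] 24.179317186854785 hub tool [ -0.5   -0.17 104.39]
rim [ 485.64 -309.58] 47.74239054597949 [  1.07  -0.45 104.39]
```

{"method": "apply_moves", "body": {"xyz": [[0,0,-4],[0,0,-8],[0,0,-12],[0,0,-12],[0,0,-12]], "delta_rot": [[0,0,0],[0,0,0],[0,0,0],[0,0,0],[0,0,0]]}}

```text
time: 16.92
tool_pos: [486.6, -309.4, 131.9]
eef_rot: [[-0.932, 0.362, -0.0], [0.362, 0.932, 0.0], [0.0, 0.0, -1.0]]
force: [0.2, 0.4, -2.3]
width: 15.1
```

```bash
cat > st.py <<'E'
from plant import robot
import numpy as np
np.set_printoptions(precision=4,suppress=True)
s=robot.sense();print(s['tool_pos'],s['force'],s['moment'],s['eef_rot'][:,2],np.degrees(np.arctan2(s['eef_rot'][1,1],s['eef_rot'][0,1]))-90,s['width'])
E
python3 st.py
```

```text
[ 486.5689 -309.3857  131.947 ] [ 0.1837  0.429  -2.2555] [-0.0178 -0.0129  0.0325] [-0.0004  0.0003 -1.    ] -21.25209561608672 15.13446945558404
```

{"method": "apply_moves", "body": {"xyz": [[0,0,-3],[0,0,-6],[0,0,-8],[0,0,-8]], "delta_rot": [[0,0,0],[0,0,0],[0,0,0],[0,0,0]]}}

```text
time: 17.25
tool_pos: [486.3, -309.2, 123.3]
eef_rot: [[-0.932, 0.362, -0.001], [0.362, 0.932, 0.001], [0.001, 0.0, -1.0]]
force: [-0.5, -0.3, -2.5]
width: 15.4
```

```bash
python3 st.py
```

```text
[ 486.3442 -309.2402  123.27  ] [-0.5308 -0.2511 -2.5497] [0.0628 0.0236 0.024 ] [-0.0011  0.0007 -1.    ] -21.250857598620044 15.4390253344854
```

{"method": "apply_moves", "body": {"xyz": [[0.2,-0.1,-4],[0.2,-0.1,-8],[0.2,-0.1,-12],[0.2,-0.1,-15],[0.2,-0.1,-16],[0.2,-0.1,-16]], "delta_rot": [[0,0,0],[0,0,0],[0,0,0],[0,0,0],[0,0,0],[0,0,0]]}}

```text
time: 17.75
tool_pos: [486.4, -309.2, 106.8]
eef_rot: [[-0.932, 0.362, -0.002], [0.362, 0.932, 0.001], [0.002, 0.0, -1.0]]
force: [-0.1, 0.3, -1.9]
width: 15.1
```

```bash
python3 st.py
```

```text
[ 486.3661 -309.2222  106.8285] [-0.0821  0.3291 -1.897 ] [-0.0222 -0.0192 -0.0611] [-0.0017  0.001  -1.    ] -21.249958616483823 15.142537591187827
```

{"method": "apply_moves", "body": {"xyz": [[0,0,-2],[0,0,-2],[0,0,-2],[0,0,-2]], "delta_rot": [[0,0,0],[0,0,0],[0,0,0],[0,0,0]]}}

```text
time: 18.08
tool_pos: [486.8, -309.5, 105.9]
eef_rot: [[-0.932, 0.362, -0.0], [0.362, 0.932, 0.0], [0.0, 0.0, -1.0]]
force: [-1.5, 1.1, 5.5]
width: 15.0
```

```bash
python3 st.py
```

```text
[ 486.7995 -309.4728  105.8762] [-1.5188  1.0608  5.4585] [0.1361 0.1486 0.0039] [-0.0001  0.0001 -1.    ] -21.250061743469928 15.03712795790229
```

{"method": "apply_moves", "body": {"xyz": [[0,0,0],[0,0,0],[0,0,0],[0,0,0],[0,0,0],[0,0,0]], "delta_rot": [[0,0,0],[0,0,0],[0,0,0],[0,0,0],[0,0,0],[0,0,0]], "claw": -1}}

```text
time: 18.58
tool_pos: [486.7, -309.5, 105.7]
eef_rot: [[-0.932, 0.362, -0.0], [0.362, 0.932, 0.0], [0.0, 0.0, -1.0]]
force: [0.2, -0.1, 0.4]
width: 84.6
```

{"method": "apply_moves", "body": {"xyz": [[0,0,20],[0,0,50],[0,0,90],[0,0,130],[0,0,160],[0,0,160],[0,0,160]], "delta_rot": [[0,0,0],[0,0,0],[0,0,0],[0,0,0],[0,0,0],[0,0,0],[0,0,0]]}}

```text
time: 19.17
tool_pos: [487.4, -309.9, 267.7]
eef_rot: [[-0.932, 0.362, 0.003], [0.362, 0.932, -0.002], [-0.003, -0.001, -1.0]]
force: [0.7, 0.0, -0.8]
width: 85.7
```

```bash
python3 - <<'E'
from h import *
np.set_printoptions(precision=2,suppress=True)
p,d,s=grab('wrist','w13');print(s['tool_pos'],s['force'])
cv2.imwrite('pics/w13b.png',cv2.resize(p[90:290,230:420,::-1],None,fx=3,fy=3,interpolation=cv2.INTER_CUBIC))
C=cloud('wrist','w13');z=C[:,2]
m=(z>127)&(z<142)&(np.hypot(C[:,0]-490,C[:,1]+310)<60);P=C[m]
c,wh,a=cv2.minAreaRect(P[:,:2].astype(np.float32));print(m.sum(),np.median(P[:,2]),c,wh,a,cv2.boxPoints((c,wh,a)))
m=(z>42)&(z<56)&(np.hypot(C[:,0]-487,C[:,1]+310)<30);print('collar top z',np.median(z[m]))
p,d,s=grab('scene','s2')
E
```

```text
[ 487.41 -309.85  267.67] [ 0.72  0.04 -0.78]
1321 133.63991990226006 (496.4678039550781, -313.7022705078125) (15.397886276245117, 69.95075225830078) 69.01229095458984 [[ 461.06 -308.36]
 [ 526.37 -333.42]
 [ 531.88 -319.04]
 [ 466.57 -293.99]]
collar top z 46.851444580830474
```

View pics/w13b.png

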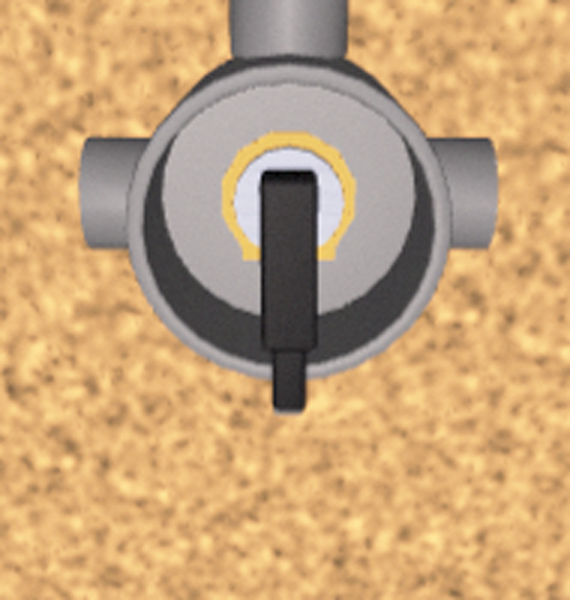

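View pics/s2.png

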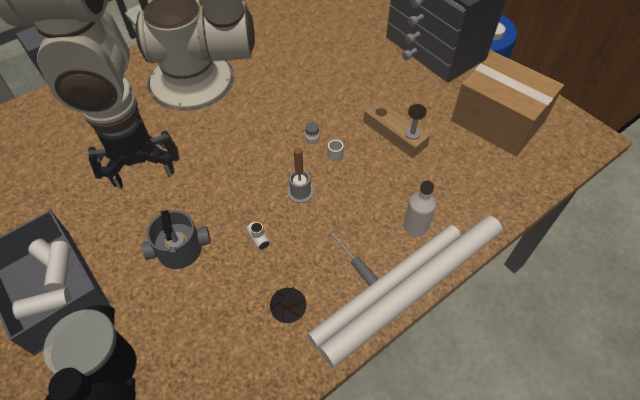

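```bash
python3 st.py; python3 -c "
from plant import robot
print(robot.sign_off())"
```

```text
[ 486.6826 -309.4086  264.7499] [-0.4039 -0.4091  0.08  ] [ 0.0409  0.0474 -0.0761] [-0.0013  0.0009 -1.    ] -21.250842555601324 85.27582020443967
the job is handed in; nothing more can be done
None
```

The job is done and handed in after about 19 s of the 72 s allowed. No check failed, but `sign_off` gives no verdict, so I don't have the judged result.

- **Brush:** I made two strokes to the pot's floor, each confirmed by about 6 N of upward contact force, with a 45 mm lift between them. The brush went back in its steel holder, and the pictures show it standing upright there.
- **Stem:** I took the pointed-lever stem from the rack, turned it to the keyway and threaded it through. Its collar met the floor at the expected height, at about 5.5 N, and I then released it.
- **Last look:**
  - The stem's axis is within about 0.5 mm of the hub, and the collar top reads 46.9 mm (nominal 46).
  - The lever points at −21°. The keyway itself is covered, so its angle comes from earlier measurements of −19° to −22°.
  - The spare stem and the other loose items look where they started.
  - The gripper is open and well clear above the pot, touching nothing.
- **Disagreement between cameras:** the fixed cameras and the wrist camera differed by up to about 6 mm on where the holder is, and the fixed cameras by about 4 mm on the pot. I used the wrist camera for the fine alignment.

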